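Unclamp the mortar bars and load them into stacked carriers

TASK

The mortar bars in the clamping jig are ready for the curing room. First throw all three toggle clamps of the jig fully open and leave them open; then move every bar into the two sheet-metal carriers, lying flat along the bays, one to a bay: fill the free bay of the carrier that already holds a bar, then turn the empty carrier end for end to it (cards at opposite ends) and set it on top, so that it stands level with its feet in the lower one's seats instead of nesting onto the bars, and lay the remaining bars in it. Leave the cup, the bottle and the brush where they are.

Things in the scene. Friction and masses are not known exactly. Their poses are not given: they have to be found in the camera images.
- jig: clamping jig fixed on the worktop: steel plate 246 x 246 x 12 mm, three bar nests 75 mm apart along its y. Origin on the worktop under the middle nest's centre; x along the bars towards the clamps (away from the robot), z up. A bar in it has its underside 16 mm, its top 56 mm up, 1.5 mm of play between thin dowel pins 27 mm high, 55 mm before and 45 mm behind its middle and at its ends
- clamp_1 (a joint): handle of the toggle clamp behind nest 1, rad. 0: upright, over centre, locked, arm level, rubber pad on the bar (or over an empty nest); grows as the handle is pushed back, away from the robot (jig +x). From 0.15 it is unlocked; 1.45 is the stop: handle lying back almost level, arm up, clear of the bar. About 5 N at the grip unlocks it; past about 0.4 it falls back to the stop by itself
- clamp_2 (a joint): as clamp_1, behind nest 2. All clamps: the handle turns about a line along jig y, 103 mm behind (+x) its nest's centre and 68 mm above the worktop. Its red grip is 14 mm thick front to back, 20 mm wide and reaches from 48 to 114 mm from that line (182 mm above the worktop when locked)
- clamp_3 (a joint): as clamp_1, behind nest 3. All clamps: the arm is 12 mm wide, 72 mm up, pivoted 122 mm behind the nest's centre; its pad presses on the bar 52 mm behind the nest's centre. Nothing of a closed clamp but the arm and pad reaches over the bar
- nest_1 (a point): centre of a bar lying in nest 1 of the jig (jig y = +75 mm), 36 mm above the worktop; axes as the jig's. The nest may be empty
- nest_2 (a point): centre of a bar lying in nest 2 of the jig (jig y = 0), 36 mm above the worktop; axes as the jig's. The nest may be empty
- nest_3 (a point): centre of a bar lying in nest 3 of the jig (jig y = -75 mm), 36 mm above the worktop; axes as the jig's. The nest may be empty. Behind the jig stands a stirrer with its stand and motor, from about x = 0.65 m: draw back from the handles before rising
- bar_1_mid (a point): middle of a grey mortar bar 160 x 40 x 40 mm, 0.45 to 0.7 kg, in nest 1 of the jig at the start, or absent (None); x axis along its length
- bar_2_mid (a point): middle of a grey mortar bar 160 x 40 x 40 mm, 0.45 to 0.7 kg, in nest 2 of the jig at the start, or absent (None); x axis along its length
- bar_3_mid (a point): middle of a grey mortar bar 160 x 40 x 40 mm, 0.45 to 0.7 kg, in nest 3 of the jig at the start, or absent (None); x axis along its length
- bar_4_mid (a point): middle of a grey mortar bar 160 x 40 x 40 mm, 0.45 to 0.7 kg, in carrier_a's bay_l at the start, or absent (None); exactly one of bar_4 and bar_5 is there; x axis along its length
- bar_5_mid (a point): middle of a grey mortar bar 160 x 40 x 40 mm, 0.45 to 0.7 kg, in carrier_a's bay_r at the start, or absent (None); exactly one of bar_4 and bar_5 is there; x axis along its length
- carrier_a: loose stack-nest carrier of steel sheet, 0.35 kg, that holds one bar at the start and becomes the lower one: 220 mm long (x) over the feet, 164 mm wide, 82 mm high. Origin on the ground under its centre, z up. End plates lean outward (88 mm from the centre at the foot, 104 mm at the top). Two bays along x at y = +54 and -54 mm, open above and at the sides
- carrier_b: the empty carrier, same shape as carrier_a; becomes the upper one. Down its middle (y = 0, along x) runs a carrying rail, 12 mm thick, 18 mm high, centre 47 mm above the origin, nothing beside or below it: pinch it mid-length to lift the carrier level. Seated on carrier_a, turned end for end (x axes reversed), its origin stands 71 mm above carrier_a's; play 2.5 mm along x, 3 mm along y
- carrier_a_bay_l (a point): where the middle of a bar in carrier_a's bay at y = +54 mm belongs, 28 mm above the carrier's origin; axes as the carrier's. Every bay: floor 8 mm up, 48 mm wide between 14 mm high lips, 175 mm long; 28 mm of free space between a bar and the rail
- carrier_a_bay_r (a point): where the middle of a bar in carrier_a's bay at y = -54 mm belongs, 28 mm above the carrier's origin; axes as the carrier's
- carrier_b_bay_l (a point): where the middle of a bar in carrier_b's bay at y = +54 mm belongs, 28 mm above the carrier's origin; axes as the carrier's. Where carrier_b stands at the start a mixer's head overhangs behind it (beyond x = 0.53 m, from 0.3 m up): keep low there
- carrier_b_bay_r (a point): where the middle of a bar in carrier_b's bay at y = -54 mm belongs, 28 mm above the carrier's origin; axes as the carrier's
- carrier_a_card (a point): on the paper card that marks the outside of carrier_a's +x end, at x = 100 mm, 52 mm up. Each carrier's rims are cut like a comb: +x end feet and deep slots at y = +-62 mm, 6 mm deep seats at +-32 mm; -x end feet and deep slots at +-32, seats at +-62
- carrier_b_card (a point): the same on carrier_b. Facing the same way as carrier_a it would sink into it (nest, onto the bars); turned end for end, card away from card, its feet sit in carrier_a's seats and it stands clear of the bars
- cup: small steel cup, 54 mm across, 42 mm high, to be left alone; origin under its centre
- jar: white sample bottle, 50 mm across, 87 mm high, to be left alone; origin under its centre
- brush: flat brush 179 mm long, 46 mm wide, lying on the worktop, to be left alone; origin under its middle

How it is judged (in metres and radians):
On the way, in this order (a step that is already met when the one before it is completed fails the run):
1. all three clamp handles are thrown back (value of joint each of clamp_1, clamp_2, clamp_3 above 1.3 rad), for 0.2 s.
2. both bays of the lower carrier (carrier_a) hold a bar, lying flat in the bay (((horizontal distance between bar_1_mid and carrier_a_bay_l below 0.014 m and z of bar_1_mid in the frame of carrier_a_bay_l between -0.005 and 0.005 m and angle between the x axis of bar_1_mid and the x axis of carrier_a_bay_l, either way round below 0.07 rad) or (horizontal distance between bar_2_mid and carrier_a_bay_l below 0.014 m and z of bar_2_mid in the frame of carrier_a_bay_l between -0.005 and 0.005 m and angle between the x axis of bar_2_mid and the x axis of carrier_a_bay_l, either way round below 0.07 rad) or (horizontal distance between bar_3_mid and carrier_a_bay_l below 0.014 m and z of bar_3_mid in the frame of carrier_a_bay_l between -0.005 and 0.005 m and angle between the x axis of bar_3_mid and the x axis of carrier_a_bay_l, either way round below 0.07 rad) or (horizontal distance between bar_4_mid and carrier_a_bay_l below 0.014 m and z of bar_4_mid in the frame of carrier_a_bay_l between -0.005 and 0.005 m and angle between the x axis of bar_4_mid and the x axis of carrier_a_bay_l, either way round below 0.07 rad) or (horizontal distance between bar_5_mid and carrier_a_bay_l below 0.014 m and z of bar_5_mid in the frame of carrier_a_bay_l between -0.005 and 0.005 m and angle between the x axis of bar_5_mid and the x axis of carrier_a_bay_l, either way round below 0.07 rad)) and ((horizontal distance between bar_1_mid and carrier_a_bay_r below 0.014 m and z of bar_1_mid in the frame of carrier_a_bay_r between -0.005 and 0.005 m and angle between the x axis of bar_1_mid and the x axis of carrier_a_bay_r, either way round below 0.07 rad) or (horizontal distance between bar_2_mid and carrier_a_bay_r below 0.014 m and z of bar_2_mid in the frame of carrier_a_bay_r between -0.005 and 0.005 m and angle between the x axis of bar_2_mid and the x axis of carrier_a_bay_r, either way round below 0.07 rad) or (horizontal distance between bar_3_mid and carrier_a_bay_r below 0.014 m and z of bar_3_mid in the frame of carrier_a_bay_r between -0.005 and 0.005 m and angle between the x axis of bar_3_mid and the x axis of carrier_a_bay_r, either way round below 0.07 rad) or (horizontal distance between bar_4_mid and carrier_a_bay_r below 0.014 m and z of bar_4_mid in the frame of carrier_a_bay_r between -0.005 and 0.005 m and angle between the x axis of bar_4_mid and the x axis of carrier_a_bay_r, either way round below 0.07 rad) or (horizontal distance between bar_5_mid and carrier_a_bay_r below 0.014 m and z of bar_5_mid in the frame of carrier_a_bay_r between -0.005 and 0.005 m and angle between the x axis of bar_5_mid and the x axis of carrier_a_bay_r, either way round below 0.07 rad))), for 0.2 s.
3. carrier_b stands stacked on carrier_a, turned end for end, feet in the seats (x of carrier_b in the frame of carrier_a between -0.006 and 0.006 m and y of carrier_b in the frame of carrier_a between -0.006 and 0.006 m and z of carrier_b in the frame of carrier_a between 0.067 and 0.075 m and x of carrier_b_card in the frame of carrier_a below -0.07 m and angle between each of carrier_b, carrier_a's own z axis and vertical below 0.04 rad), for 0.2 s.
At the end, for the whole second after the job is handed in: clamps all beyond 1.3 rad; both bays of carrier_a full; carrier_b on it, end for end, within 6 mm of centred, 67 to 75 mm up, level within 0.04 rad; every bar in a bay of its own, within 14 mm across, 5 mm in height and 0.07 rad; all at rest (all of step 1 and all of step 2 and all of step 3 and ((horizontal distance between bar_1_mid and carrier_a_bay_l below 0.014 m and z of bar_1_mid in the frame of carrier_a_bay_l between -0.005 and 0.005 m and angle between the x axis of bar_1_mid and the x axis of carrier_a_bay_l, either way round below 0.07 rad) or (horizontal distance between bar_1_mid and carrier_a_bay_r below 0.014 m and z of bar_1_mid in the frame of carrier_a_bay_r between -0.005 and 0.005 m and angle between the x axis of bar_1_mid and the x axis of carrier_a_bay_r, either way round below 0.07 rad) or (horizontal distance between bar_1_mid and carrier_b_bay_l below 0.014 m and z of bar_1_mid in the frame of carrier_b_bay_l between -0.005 and 0.005 m and angle between the x axis of bar_1_mid and the x axis of carrier_b_bay_l, either way round below 0.07 rad) or (horizontal distance between bar_1_mid and carrier_b_bay_r below 0.014 m and z of bar_1_mid in the frame of carrier_b_bay_r between -0.005 and 0.005 m and angle between the x axis of bar_1_mid and the x axis of carrier_b_bay_r, either way round below 0.07 rad)) and ((horizontal distance between bar_2_mid and carrier_a_bay_l below 0.014 m and z of bar_2_mid in the frame of carrier_a_bay_l between -0.005 and 0.005 m and angle between the x axis of bar_2_mid and the x axis of carrier_a_bay_l, either way round below 0.07 rad) or (horizontal distance between bar_2_mid and carrier_a_bay_r below 0.014 m and z of bar_2_mid in the frame of carrier_a_bay_r between -0.005 and 0.005 m and angle between the x axis of bar_2_mid and the x axis of carrier_a_bay_r, either way round below 0.07 rad) or (horizontal distance between bar_2_mid and carrier_b_bay_l below 0.014 m and z of bar_2_mid in the frame of carrier_b_bay_l between -0.005 and 0.005 m and angle between the x axis of bar_2_mid and the x axis of carrier_b_bay_l, either way round below 0.07 rad) or (horizontal distance between bar_2_mid and carrier_b_bay_r below 0.014 m and z of bar_2_mid in the frame of carrier_b_bay_r between -0.005 and 0.005 m and angle between the x axis of bar_2_mid and the x axis of carrier_b_bay_r, either way round below 0.07 rad)) and ((horizontal distance between bar_3_mid and carrier_a_bay_l below 0.014 m and z of bar_3_mid in the frame of carrier_a_bay_l between -0.005 and 0.005 m and angle between the x axis of bar_3_mid and the x axis of carrier_a_bay_l, either way round below 0.07 rad) or (horizontal distance between bar_3_mid and carrier_a_bay_r below 0.014 m and z of bar_3_mid in the frame of carrier_a_bay_r between -0.005 and 0.005 m and angle between the x axis of bar_3_mid and the x axis of carrier_a_bay_r, either way round below 0.07 rad) or (horizontal distance between bar_3_mid and carrier_b_bay_l below 0.014 m and z of bar_3_mid in the frame of carrier_b_bay_l between -0.005 and 0.005 m and angle between the x axis of bar_3_mid and the x axis of carrier_b_bay_l, either way round below 0.07 rad) or (horizontal distance between bar_3_mid and carrier_b_bay_r below 0.014 m and z of bar_3_mid in the frame of carrier_b_bay_r between -0.005 and 0.005 m and angle between the x axis of bar_3_mid and the x axis of carrier_b_bay_r, either way round below 0.07 rad)) and ((horizontal distance between bar_4_mid and carrier_a_bay_l below 0.014 m and z of bar_4_mid in the frame of carrier_a_bay_l between -0.005 and 0.005 m and angle between the x axis of bar_4_mid and the x axis of carrier_a_bay_l, either way round below 0.07 rad) or (horizontal distance between bar_4_mid and carrier_a_bay_r below 0.014 m and z of bar_4_mid in the frame of carrier_a_bay_r between -0.005 and 0.005 m and angle between the x axis of bar_4_mid and the x axis of carrier_a_bay_r, either way round below 0.07 rad) or (horizontal distance between bar_4_mid and carrier_b_bay_l below 0.014 m and z of bar_4_mid in the frame of carrier_b_bay_l between -0.005 and 0.005 m and angle between the x axis of bar_4_mid and the x axis of carrier_b_bay_l, either way round below 0.07 rad) or (horizontal distance between bar_4_mid and carrier_b_bay_r below 0.014 m and z of bar_4_mid in the frame of carrier_b_bay_r between -0.005 and 0.005 m and angle between the x axis of bar_4_mid and the x axis of carrier_b_bay_r, either way round below 0.07 rad)) and ((horizontal distance between bar_5_mid and carrier_a_bay_l below 0.014 m and z of bar_5_mid in the frame of carrier_a_bay_l between -0.005 and 0.005 m and angle between the x axis of bar_5_mid and the x axis of carrier_a_bay_l, either way round below 0.07 rad) or (horizontal distance between bar_5_mid and carrier_a_bay_r below 0.014 m and z of bar_5_mid in the frame of carrier_a_bay_r between -0.005 and 0.005 m and angle between the x axis of bar_5_mid and the x axis of carrier_a_bay_r, either way round below 0.07 rad) or (horizontal distance between bar_5_mid and carrier_b_bay_l below 0.014 m and z of bar_5_mid in the frame of carrier_b_bay_l between -0.005 and 0.005 m and angle between the x axis of bar_5_mid and the x axis of carrier_b_bay_l, either way round below 0.07 rad) or (horizontal distance between bar_5_mid and carrier_b_bay_r below 0.014 m and z of bar_5_mid in the frame of carrier_b_bay_r between -0.005 and 0.005 m and angle between the x axis of bar_5_mid and the x axis of carrier_b_bay_r, either way round below 0.07 rad)) and linear speed of each of carrier_a, carrier_b below 0.02 m/s); the robot touches nothing.
It fails at once if the cup, the bottle or the brush is shoved more than 6 cm (distance of any of cup, jar, brush from where it was at the start of the episode above 0.06 m).
Of bar_1, bar_2, bar_3 only 2 to 3 are there at a start; the rules pass over those that are not, and their reading is None.
Of bar_4, bar_5 only 1 to 1 are there at a start; the rules pass over those that are not, and their reading is None.
At some moment in a run one of carrier_b may be knocked a few centimetres aside while the robot is not near it.
Once in a run the grip may slacken for a moment while it holds something.
It also fails if it takes over 192 s, if anything falls off the work surface, if the arm or the gripper's body presses on something with over 40 N, if the wrist force passes 120 N, or if a joint passes its speed limit or range.

ROBOT

A 7-joint arm with a two-finger parallel gripper is mounted at the origin on a cart in front of the work surface, level with it; the furniture and walls round the work are solid. World frame = base frame: x ahead of the robot, y to its left, z up, the work surface at z = 0. Lengths are in mm, angles in rad, forces in N, time in s.
With the tool pointing down it reaches from about 400 to 875 mm from the base axis. Payload 19.3 kg.
Tool frame: the origin (TCP) lies at the very end of the fingers, on their centre line; the grasp point (between the pads) lies 19 mm behind it (grip_point_offset is the z of the grasp point in the tool frame, in mm); z points along the fingers, y is the line along which they close (so a half turn about z gives the same grasp; the last joint's range is limited). The gripper opens to 85 mm and grips with 20 to 120 N. Pads are 22 mm wide; open, the fingers measure 114 mm over their backs; the gripper's body (76 mm by 85 mm) begins 54 mm behind the grasp point. The pads swing forward as they close: fully open they stand 13 mm farther back than shut.
Start: joints at [1.231, 0.521, -0.036, 1.599, 0.021, 1.021, -0.113], TCP at [166.559, -602.389, 231.291] pointing down, gripper open.
Joint ranges: [-2.91, 2.91], [-0.3, 2.13], [-1.5, 1.42], [0.17, 2.43], [-1.26, 4.41], [0.16, 1.93], [-2.52, 2.52]. Speed limits (rad/s): [1.89, 1.89, 2.39, 2.39, 3.01, 3.01, 3.01].

INTERFACE

Orientations are given as a 3x3 rotation matrix whose columns are the frame's x, y, z axes.
In Python, from workcell import movep, movel, goto_joints, open_gripper, clamp, wait, inverse_kinematics, read_state, camera, PlanningError, finish_job, grip_point_offset gives the robot as it stands. Calls block until the motion is done:
- movep(position, orientation): joint-space move of the TCP to a pose.
- movel(position, frame=None, max_speed=150, guard=None): straight line of the TCP; frame=None keeps the orientation; max_speed is the mean speed in mm/s. With guard (N) it stops when the force on the tool has changed by that much, and returns True; else False.
- goto_joints(angles): joint-space move.
- open_gripper() and clamp(): open the fingers fully, or close them until they stop; the grip force is fixed at half the most.
- wait(seconds).
- inverse_kinematics(position, orientation): joint angles nearest the present ones, or None.
- read_state(): the state.
- camera(name): name is "scene" or "top" or "wrist"; returns a dict with "image" (400x640x3 uint8, blue, green, red), "range_z" (400x640 float32, mm along the optical axis (not along the pixel's ray), 0 where there is no reading), "fx", "fy", "cx", "cy" (pixels), "cam_to_world" (4x4, takes a point from camera to world coordinates). Camera axes: x right, y up, looking along -z (the intrinsics and any distortion apply to the point x, -y, -z); pixel columns grow to the right and rows downward; lengths in mm; the calibration is good to about 2 mm. A picture is of the moment at which its call begins.
A pose or a line that the arm cannot do raises PlanningError and nothing moves.
- finish_job(): hands the job in; it is judged then, once.
The state is a dict: "time": time; "qpos": joint angles; "qvel": joint speeds; "joint_efforts": joint torques, N m; "eef_pos": TCP position; "tool_rot": TCP orientation; "ft_force": force on the tool from outside, world axes, zero at the start; "torque": the same for the moment, N m; "finger_gap": finger opening in mm; "gripper_force": force on a finger pad.
Only numpy, scipy, OpenCV 4.12 (cv2) and the standard library are available. Lean on these libraries where they do the work, as an engineer would, in place of code of your own. Each camera call takes 0.05 s, during which the arm holds its last target. There are 200 camera calls.

## Working session

There is one attempt and no reset: what is moved stays moved. The work goes in short steps, each a Python script; the robot and the scene stay as the last script left them, time stands still between calls to the robot, and variables do not carry over. Pictures are saved under pics/ and viewed, at most 14 in all, crops included, and the job is handed in when it is done.

```bash
ls; mkdir -p pics; python3 - <<'E'
from workcell import *
import cv2,numpy as np
for n in("top","scene"):
    c=camera(n);cv2.imwrite(f"pics/{n}0.png",c["image"]);np.savez(f"{n}0.npz",**c)
    print(n,c["fx"],c["fy"],c["cx"],c["cy"],np.round(c["cam_to_world"],4).tolist(),[k for k in c], (c["range_z"]>0).mean())
s=read_state();print(s["time"],s["qpos"],s["eef_pos"],np.round(s["tool_rot"],3),s["finger_gap"],grip_point_offset)
E
```

```text
pics
top 477.6897499136526 477.6897499136526 319.507799919574 198.2747727534261 [[-0.0273, 0.9741, -0.2246, 145.8928], [-0.9996, -0.027, 0.0045, 95.596], [-0.0017, 0.2247, 0.9744, 1554.8103], [0.0, 0.0, 0.0, 1.0]] ['image', 'range_z', 'fx', 'fy', 'cx', 'cy', 'cam_to_world'] 0.996
scene 459.70148649735654 459.70148649735654 325.7720112772835 199.84963809634183 [[-0.6577, 0.2907, -0.6949, -686.5408], [-0.7532, -0.2666, 0.6013, 1099.341], [-0.0105, 0.9189, 0.3943, 759.2444], [0.0, 0.0, 0.0, 1.0]] ['image', 'range_z', 'fx', 'fy', 'cx', 'cy', 'cam_to_world'] 0.99595703125
0.1 [ 1.23077052  0.52196993 -0.0363398   1.6000014   0.02120245  1.02107729
 -0.11282506] [ 166.48701751 -602.07943621  230.75542337] [[ 0.964  0.267 -0.   ]
 [ 0.267 -0.964  0.001]
 [-0.    -0.001 -1.   ]] 85.4187553278034 -18.700000000000003
```

View pics/top0.png

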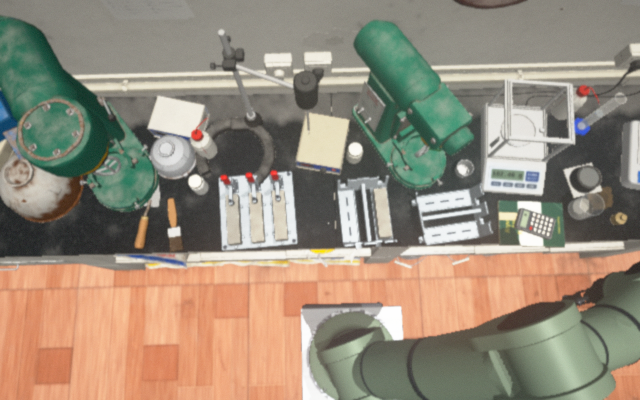

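View pics/scene0.png

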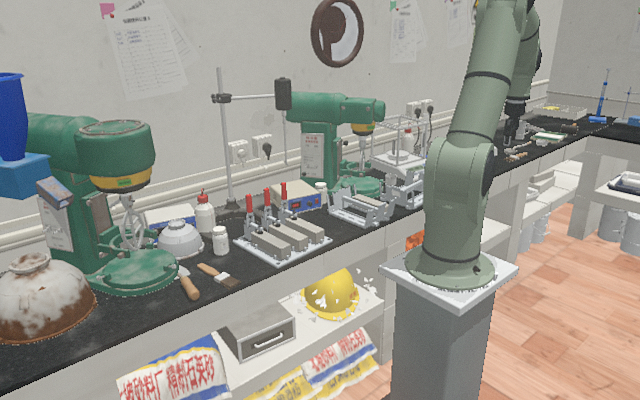

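```bash
python3 - <<'E'
import cv2,numpy as np
a=cv2.imread("pics/top0.png")[160:255,205:405];b=cv2.imread("pics/top0.png")[160:255,330:500]
cv2.imwrite("pics/crop0.png",cv2.resize(a,None,fx=4,fy=4,interpolation=cv2.INTER_CUBIC))
cv2.imwrite("pics/crop1.png",cv2.resize(b,None,fx=4.5,fy=4.5,interpolation=cv2.INTER_CUBIC))
E
```

```text
(no output)
```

View pics/crop0.png

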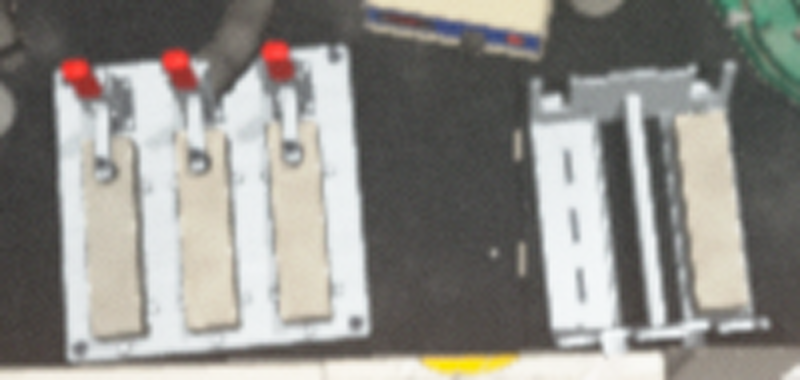

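View pics/crop1.png

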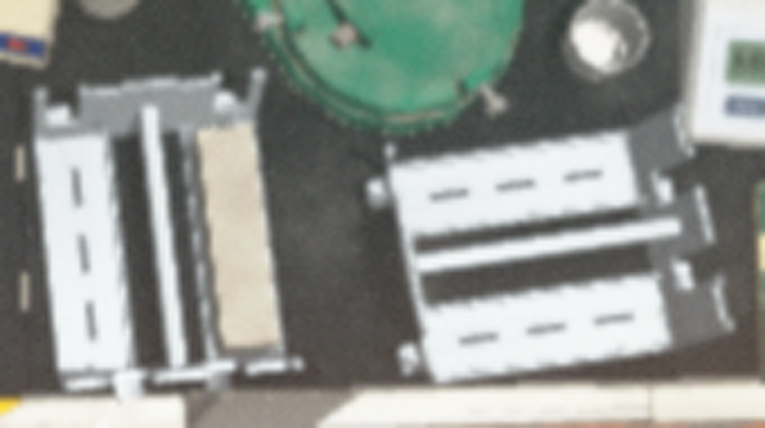

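```bash
cat > h.py <<'E'
import numpy as np,cv2
from workcell import *
def px2w(c,uv,z):
    uv=np.atleast_2d(np.float64(uv));M=np.asarray(c["cam_to_world"])
    d=np.c_[(uv[:,0]-c["cx"])/c["fx"],-(uv[:,1]-c["cy"])/c["fy"],-np.ones(len(uv))]@M[:3,:3].T
    o=M[:3,3];return o+d*((z-o[2])/d[:,2])[:,None]
def cloud(c):
    v,u=np.mgrid[:400,:640];r=c["range_z"];M=np.asarray(c["cam_to_world"])
    p=np.stack([(u-c["cx"])/c["fx"]*r,-(v-c["cy"])/c["fy"]*r,-r],-1)
    p=p@M[:3,:3].T+M[:3,3];p[r<=0]=np.nan;return p
def R(yaw):  # tool down, tool x at yaw
    c,s=np.cos(yaw),np.sin(yaw);return np.array([[c,s,0],[s,-c,0],[0,0,-1.]])
def snap(name,f):
    c=camera(name);np.savez(f+".npz",**c);cv2.imwrite(f"pics/{f}.png",c["image"]);return c
E
python3 - <<'E'
from h import *
c=np.load("top0.npz")
f=lambda uv,z:np.round(px2w(c,uv,z)[:,:2]).tolist()
print("a rail",f([(363.3,184.4),(369.6,240.4)],56));print("b rail",f([(423.3,218.2),(480.7,210.4)],56))
z=lambda x,y:(205+x/4,160+y/4)
print("bar near",f([z(117,335),z(212,328),z(305,321)],56));print("bar far",f([z(107,140),z(200,132),z(292,124)],56))
print("handles",f([z(75,68),z(175,60),z(275,50)],182))
print("cup",f([(464,168)],42),"jar",f([(198,183)],87),f([(355,152)],80))
P=cloud(c); print(np.round(P[205,227]),np.round(P[205,275]))
s=read_state()
for p,y in (((480,0,330),0),((480,-180,290),0),((480,200,330),0)):
  for yy in (0,1.57,-1.57,3.14):
    q=inverse_kinematics(p,R(yy));print(p,yy,None if q is None else np.round(q,2))
E
```

```text
a rail [[534.0, -54.0], [351.0, -66.0]]
b rail [[417.0, -240.0], [437.0, -426.0]]
bar near [[352.0, 361.0], [355.0, 287.0], [359.0, 213.0]]
bar far [[510.0, 371.0], [515.0, 296.0], [519.0, 222.0]]
handles [[535.0, 373.0], [539.0, 298.0], [545.0, 224.0]]
cup [[584.0, -390.0]] jar [[545.0, 474.0]] [[637.0, -30.0]]
[477. 386.  56.] [473. 232.  58.]
(480, 0, 330) 0 [ 0.37  0.23 -0.59  1.81  0.14  1.14 -1.83]
(480, 0, 330) 1.57 [ 0.49  0.25 -0.73  1.81  0.18  1.15 -0.31]
(480, 0, 330) -1.57 [ 0.91  0.49 -1.41  1.79  0.5   1.3   2.51]
(480, 0, 330) 3.14 [ 0.73  0.33 -1.07  1.8   0.31  1.2   1.14]
(480, -180, 290) 0 [ 0.43  0.29 -0.24  1.81  0.08  1.05 -1.4 ]
(480, -180, 290) 1.57 [ 0.68  0.32 -0.55  1.8   0.19  1.08  0.06]
(480, -180, 290) -1.57 [-0.43  0.4   0.92  1.85 -0.36  1.07 -2.52]
(480, -180, 290) 3.14 [ 0.88  0.37 -0.83  1.79  0.3   1.11  1.52]
(480, 200, 330) 0 [ 0.28  0.42 -1.07  1.71  0.38  1.25 -2.44]
(480, 200, 330) 1.57 [ 0.32  0.44 -1.13  1.71  0.42  1.26 -0.91]
(480, 200, 330) -1.57 [ 0.38  0.5  -1.27  1.7   0.5   1.31  2.16]
(480, 200, 330) 3.14 [ 0.37  0.49 -1.23  1.7   0.48  1.3   0.61]
```

```bash
python3 - <<'E'
from h import *
ims=[]
for n,j1,y in (("wb",.6,1.68),("wa",.13,3.207),("wj",-.6,3.207)):
    goto_joints([j1,.3,0,1.81,0,1.03,y+j1-1.571]);c=snap("wrist",n);ims.append(c["image"])
    s=read_state();print(n,s["time"],np.round(s["eef_pos"]),np.round(s["tool_rot"],2).tolist(),np.round(c["cam_to_world"],3).tolist(),c["fx"],c["cx"],c["cy"])
cv2.imwrite("pics/m0.png",np.vstack([np.hstack([cv2.resize(i,(400,250),interpolation=cv2.INTER_AREA) for i in ims[:2]]),np.hstack([cv2.resize(ims[2],(400,250),interpolation=cv2.INTER_AREA),np.zeros((250,400,3),np.uint8)])]))
E
```

```text
wb 1.4667 [ 394. -342.  282.] [[-0.11, 0.99, 0.0], [0.99, 0.11, -0.0], [-0.0, 0.0, -1.0]] [[0.994, -0.101, -0.034, 385.068], [0.107, 0.943, 0.314, -261.033], [0.0, -0.316, 0.949, 425.211], [0.0, 0.0, 0.0, 1.0]] 308.54845904154655 318.5090307871028 203.06636335286075
wa 2.5417 [ 506. -127.  282.] [[-1.0, -0.06, 0.0], [-0.06, 1.0, -0.0], [-0.0, -0.0, -1.0]] [[-0.061, -0.947, -0.315, 425.007], [0.998, -0.059, -0.019, -131.314], [-0.001, -0.315, 0.949, 425.266], [0.0, 0.0, 0.0, 1.0]] 308.54845904154655 318.5090307871028 203.06636335286075
wj 3.9833 [462. 242. 283.] [[-1.0, -0.06, 0.0], [-0.06, 1.0, 0.0], [-0.0, 0.0, -1.0]] [[-0.064, -0.947, -0.315, 380.929], [0.998, -0.061, -0.02, 237.914], [0.0, -0.315, 0.949, 425.35], [0.0, 0.0, 0.0, 1.0]] 308.54845904154655 318.5090307871028 203.06636335286075
```

View pics/m0.png

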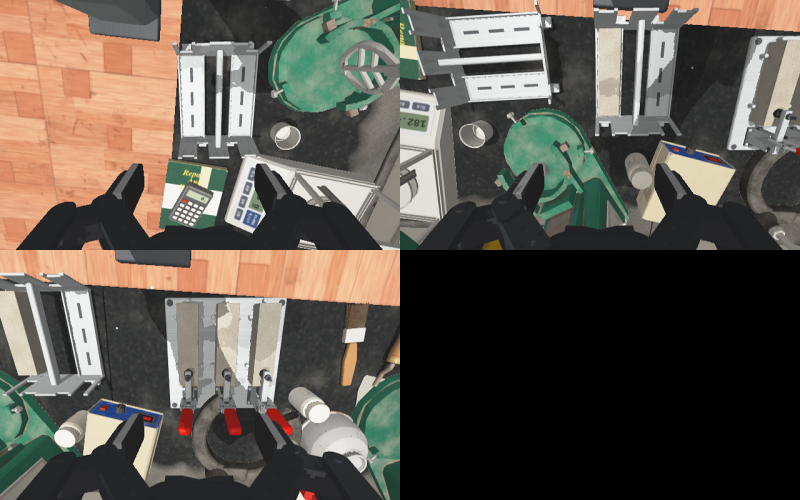

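```bash
cat >> h.py <<'E'
def carrier(c,ctr,ang,z0=0,v=True):
    """pose from the range image: rail top (z0+56) gives y and heading, rims (z0+78..) give x"""
    P=cloud(c).reshape(-1,3);P=P[np.isfinite(P[:,0])];ctr=np.float64(ctr)
    for k in range(4):
        e=np.array([np.cos(ang),np.sin(ang)]);n=np.array([-e[1],e[0]])
        q=(P[:,:2]-ctr)@np.c_[e,n];z=P[:,2]-z0
        w=(14 if k<2 else 9)
        m=(abs(q[:,0])<80)&(abs(q[:,1])<w)&(abs(z-56)<5)
        a,b=np.polyfit(q[m,0],q[m,1],1)
        r=(abs(q[:,1])<75)&(abs(z-80)<4)
        f=r&(abs(q[:,0]-104)<14);g=r&(abs(q[:,0]+104)<14)
        dx=(np.median(q[f,0])+np.median(q[g,0]))/2
        ctr=ctr+e*dx+n*b;ang+=np.arctan(a)
    if v:print("carrier",np.round(ctr,1),round(ang,4),m.sum(),f.sum(),g.sum(),"span",round(np.median(q[f,0])-np.median(q[g,0]),1),"railz",round(np.median(P[m,2]),1),"rimz",np.round([P[f,2].max(),P[g,2].max()],1),"railw",np.round(np.percentile(q[m,1],[3,97]),1))
    return ctr,ang
def bartop(c,xy,z,v=True):
    """top face of a bar: pixels of the range image at that height near xy"""
    P=cloud(c);m=(abs(P[...,2]-z)<5)&(np.hypot(P[...,0]-xy[0],P[...,1]-xy[1])<100)
    m=cv2.morphologyEx(m.astype(np.uint8),cv2.MORPH_OPEN,np.ones((5,5)))
    _,lab,st,cen=cv2.connectedComponentsWithStats(m)
    i=1+np.argmax(st[1:,4]);q=P[lab==i][:,:2].astype(np.float32)
    (x,y),(w,h),a=cv2.minAreaRect(q)
    if w<h:w,h,a=h,w,a+90
    a=np.deg2rad(a);a=(a+np.pi/2)%np.pi-np.pi/2
    if v:print("bar",round(x,1),round(y,1),"size",round(w,1),round(h,1),"ang",round(a,4),len(q))
    return np.array([x,y]),a
E
python3 - <<'E'
from h import *
a,b,j,t=[dict(np.load(f+".npz")) for f in("wa","wb","wj","top0")]
carrier(a,(443,-60),.066);carrier(t,(443,-60),.066)
carrier(b,(427,-333),1.68);carrier(a,(427,-333),1.68);carrier(t,(427,-333),1.68)
for xy in ((431,366),(435,292),(439,218)):
    bartop(j,xy,56);bartop(t,xy,56)
bartop(a,(440,-114),48);bartop(t,(440,-114),48)
P=cloud(j).reshape(-1,3);im=j["image"].reshape(-1,3).astype(int)
m=(im[:,2]>120)&(im[:,1]<70)&(im[:,0]<70)&(P[:,2]>110)&(P[:,0]<620)&(P[:,1]>180)&(P[:,1]<420)
for y in(375,300,226):
    k=m&(abs(P[:,1]-y)<30);print("handle",k.sum(),np.round(np.median(P[k],0)),np.round(P[k].min(0)),np.round(P[k].max(0)))
k=(abs(P[:,2]-12)<4)&(P[:,0]<560)&(P[:,0]>300)&(P[:,1]>150)&(P[:,1]<430);print("plate",cv2.minAreaRect(P[k][:,:2].astype(np.float32)))
print("table z",np.nanmedian(P[(P[:,0]>380)&(P[:,0]<420)&(P[:,1]>60)&(P[:,1]<120),2]))
E
```

```text
carrier [445.8 -57.5] 0.0654 1521 387 611 span 205.8 railz 56.2 rimz [83.8 84. ] railw [-5.3  6. ]
carrier [442.9 -57.8] 0.0668 158 31 24 span 207.2 railz 55.4 rimz [82.9 84. ] railw [-5.6  5.5]
carrier [ 430.7 -329.8] 1.6903 1315 485 352 span 205.5 railz 56.2 rimz [84.  83.7] railw [-5.8  5.5]
carrier [ 431.6 -328.9] 1.6899 1582 404 689 span 206.2 railz 56.2 rimz [84.  83.9] railw [-5.6  5.7]
carrier [ 427.9 -329.9] 1.6903 175 23 43 span 206.5 railz 55.5 rimz [84.  83.5] railw [-5.8  5.9]
bar 435.9 369.9 size 159.9 40.7 ang 0.0678 4162
bar 439.0 291.3 size 16.5 14.4 ang 1.5324 30
bar 440.6 295.2 size 159.5 40.4 ang 0.0669 4113
bar 439.0 291.3 size 16.5 14.4 ang 1.5324 30
bar 444.9 220.3 size 158.4 40.0 ang 0.0628 4134
bar 439.0 291.3 size 16.5 14.4 ang 1.5324 30
bar 445.4 -110.8 size 159.9 40.0 ang 0.0643 4711
bar 424.9 -101.9 size 30.5 16.8 ang -0.0547 58
handle 725 [532. 375. 156.] [531. 366. 116.] [543. 385. 184.]
handle 836 [538. 300. 165.] [451. 292. 116.] [549. 312. 351.]
handle 805 [542. 227. 165.] [541. 217. 118.] [555. 237. 184.]
plate ((458.4068908691406, 296.33441162109375), (217.88426208496094, 246.07420349121094), 3.6466798782348633)
table z 0.5725453700777052
```

```bash
cat >> h.py <<'E'
def comb(c,ctr,ang,z0=0):
    P=cloud(c).reshape(-1,3);P=P[np.isfinite(P[:,0])];e=np.array([np.cos(ang),np.sin(ang)]);n=np.array([-e[1],e[0]])
    q=(P[:,:2]-ctr)@np.c_[e,n];z=P[:,2]-z0
    for s in(1,-1):
        o=[]
        for y in range(-76,77,6):
            m=(abs(q[:,1]-y)<2.5)&(abs(s*q[:,0]-102)<9)&(z>55)&(z<95);o.append(int(z[m].max()) if m.any() else 0)
        print("end",s,dict(zip(range(-76,77,6),o)))
E
python3 - <<'E'
from h import *
a,b=[dict(np.load(f+".npz")) for f in("wa","wb")]
comb(a,(445.8,-57.5),.0654);comb(b,(430.7,-329.8),1.69)
E
```

```text
end 1 {-76: 83, -70: 0, -64: 0, -58: 0, -52: 0, -46: 83, -40: 78, -34: 77, -28: 77, -22: 77, -16: 83, -10: 83, -4: 83, 2: 83, 8: 83, 14: 83, 20: 83, 26: 77, 32: 77, 38: 77, 44: 84, 50: 83, 56: 0, 62: 0, 68: 0, 74: 83}
end -1 {-76: 84, -70: 77, -64: 78, -58: 77, -52: 78, -46: 84, -40: 0, -34: 0, -28: 0, -22: 0, -16: 83, -10: 84, -4: 84, 2: 84, 8: 84, 14: 84, 20: 84, 26: 0, 32: 0, 38: 0, 44: 83, 50: 83, 56: 77, 62: 77, 68: 78, 74: 83}
end 1 {-76: 83, -70: 0, -64: 0, -58: 0, -52: 83, -46: 84, -40: 78, -34: 78, -28: 77, -22: 83, -16: 84, -10: 83, -4: 83, 2: 84, 8: 83, 14: 83, 20: 83, 26: 77, 32: 78, 38: 77, 44: 84, 50: 83, 56: 0, 62: 0, 68: 0, 74: 83}
end -1 {-76: 83, -70: 77, -64: 77, -58: 77, -52: 83, -46: 83, -40: 0, -34: 0, -28: 0, -22: 82, -16: 83, -10: 83, -4: 83, 2: 83, 8: 83, 14: 83, 20: 83, 26: 0, 32: 0, 38: 0, 44: 84, 50: 83, 56: 77, 62: 78, 68: 78, 74: 83}
```

```bash
python3 - <<'E'
from h import *
A=.066;e=np.array([np.cos(A),np.sin(A),0]);Y=R(np.pi+A)
clamp()
for h in ((542,227),(537,300.5),(532,375)):
    p=np.array([h[0],h[1],135.]);
    movep(p-60*e,Y)
    movel(p+36*e,max_speed=120);s=read_state();f=s["ft_force"]
    movel(p-60*e,max_speed=250);print(np.round(s["eef_pos"]),np.round(f,1),read_state()["time"],np.round(read_state()["qpos"],2))
open_gripper()
movep((455,242,285),Y);snap("wrist","wj1")
c=snap("top","t1")
cv2.imwrite("pics/m1.png",np.hstack([cv2.imread("pics/wj1.png")[:,150:550],cv2.resize(c["image"][150:260,200:310],(400,400))]))
E
```

```text
[577. 230. 135.] [-0.8 -0.8 -0.9] 6.8833 [-0.55  0.5   0.    1.94 -0.    0.7   1.09]
[572. 303. 135.] [-0.5 -0.4 -0.4] 8.7583 [-0.67  0.54  0.    1.86 -0.    0.74  0.98]
[567. 377. 135.] [ 0.4 -0.1 -0.6] 10.6417 [-0.77  0.6   0.01  1.75 -0.    0.79  0.88]
```

View pics/m1.png

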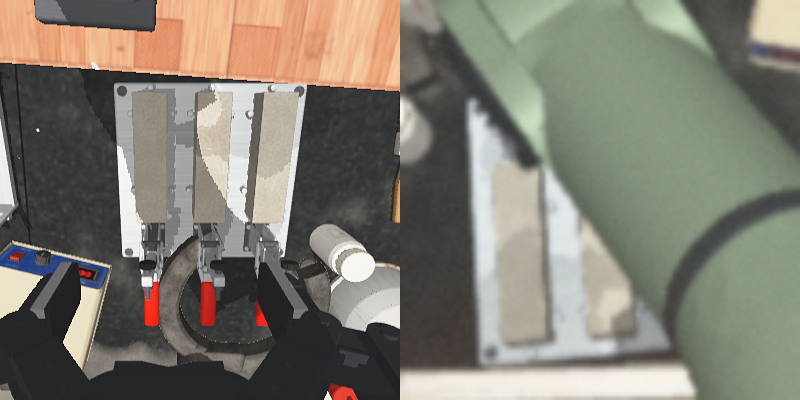

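```bash
python3 - <<'E'
from h import *
c=dict(np.load("wj1.npz"));B=[bartop(c,xy,56) for xy in((436,370),(440,295),(444,220))]
A=np.mean([b[1] for b in B]);n=np.array([-np.sin(A),np.cos(A),0]);Y=R(np.pi+A)
p=np.append(B[2][0],34)-4*n
movep(p+[0,0,70],Y);movel(p,max_speed=120,guard=15)
s=read_state();print(s["time"],np.round(s["eef_pos"],1),np.round(s["ft_force"],1),s["finger_gap"])
clamp();s=read_state();print(s["time"],np.round(s["eef_pos"],1),np.round(s["ft_force"],1),s["finger_gap"],s["gripper_force"])
E
```

```text
bar 435.4 369.9 size 159.9 40.6 ang 0.063 4453
bar 440.6 295.2 size 160.0 40.3 ang 0.065 4325
bar 445.0 220.1 size 158.6 39.4 ang 0.065 4292
13.825 [445.7 216.4  34.7] [-0.1 -1.  -0.3] 85.4049115530385
14.3083 [445.8 217.9  34.9] [-3.7  7.2 13.3] 38.924236313825574 58.97949457168579
```

```bash
cat >> h.py <<'E'
def show(t=""):
    s=read_state();print(t,round(s["time"],1),np.round(s["eef_pos"],1),"ft",np.round(s["ft_force"],1),"gap",round(s["finger_gap"],1),"gf",round(s["gripper_force"],1));return s
def place_bar(ctr,ang,side,zfloor,bx=0,out=2.5,ztop=0):
    """lower the held bar into the bay at y=side*54 of the carrier, release, draw outward, rise"""
    e=np.array([np.cos(ang),np.sin(ang),0]);n=side*np.array([-e[1],e[0],0])
    p=np.append(ctr,zfloor)+bx*e+(54+out)*n;Y=R(np.pi+.0654) 
    movep(p+[0,0,90],Y);show("above")
    hit=movel(p+[0,0,-1],max_speed=80,guard=12);show(f"down {hit}")
    open_gripper();s=show("open");q=np.array(s["eef_pos"])
    movel(q+8*n,max_speed=80);q=q+8*n;movel(q+[0,0,110],max_speed=250);show("up")
E
python3 - <<'E'
from h import *
s=read_state();p=np.array(s["eef_pos"])
movel(p+[0,0,15],max_speed=80);show("lift15");movel(p+[0,0,110],max_speed=250);show("lift")
place_bar((445.8,-57.5),.0654,1,27)
movep((500,-125,285),R(3.207));c=snap("wrist","wa2")
carrier(c,(445.8,-57.5),.0654)
bartop(c,(442,-4),48);bartop(c,(445,-111),48);carrier(c,(431,-329),1.69)
E
```

```text
lift15 14.7 [445.8 217.8  50. ] ft [-0.5  0.1 -5.4] gap 39.1 gf 62.7
lift 15.2 [445.4 217.6 143.9] ft [-1.2  0.1 -6.1] gap 39.6 gf 40.1
above 16.1 [441.7  -1.  116.1] ft [ 0.1  1.6 -6.1] gap 38.4 gf 69.4
down True 17.2 [441.7  -0.8  26.8] ft [-0.9  0.5  7.2] gap 38.6 gf 71.4
open 17.7 [440.9  -0.6  26.1] ft [-0.1  5.3 -3.9] gap 85.5 gf 2.6
up 18.5 [440.5   7.2 136.5] ft [ 0.3  0.1 -0.6] gap 85.3 gf 0.0
carrier [445.8 -62.5] 0.0648 1474 355 596 span 205.5 railz 56.1 rimz [83.9 84. ] railw [-5.3  5.9]
bar 441.4 -5.3 size 158.4 40.7 ang 0.0604 4652
bar 445.8 -115.6 size 159.0 39.8 ang 0.0598 4622
carrier [ 431.6 -328.8] 1.6899 1551 385 702 span 206.2 railz 56.2 rimz [83.9 84. ] railw [-5.6  5.7]
```

```bash
python3 - <<'E'
from h import *
movep((375,-391,285),R(1.69));c=snap("wrist","wb2");ctr,ang=carrier(c,(431,-329),1.69);np.save("b.npy",[*ctr,ang])
Y=R(ang);movep((*ctr,150),Y);movel((*ctr,29),max_speed=120,guard=12);show("down")
clamp();s=show("clamp");p=np.array(s["eef_pos"])
movel((*ctr,60),max_speed=60);show("lift")
c=snap("wrist","wl");s=read_state()
E
```

```text
carrier [ 430.5 -330.1] 1.6893 1481 575 372 span 205.5 railz 56.1 rimz [84.  83.8] railw [-6.   5.4]
down 22.4 [ 430.8 -330.3   29.6] ft [ 0.1  0.1 -1. ] gap 85.7 gf 0.0
clamp 23.1 [ 430.5 -330.1   29.2] ft [-1.2  0.2  5. ] gap 11.4 gf 58.9
lift 23.8 [ 430.5 -330.    60. ] ft [ 0.5 -0.  -3.8] gap 10.9 gf 58.4
```

View pics/wl.png

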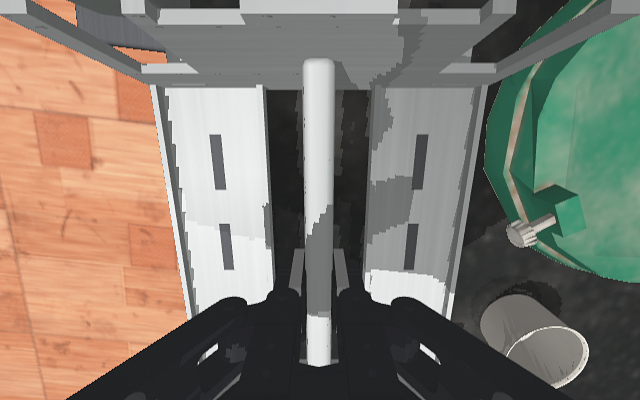

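```bash
python3 - <<'E'
from h import *
def rail(c,z0,s):
    T=np.array(s["tool_rot"]);P=(cloud(c).reshape(-1,3)-s["eef_pos"])
    z=P[:,2]+s["eef_pos"][2];q=P@T;m=(abs(z-z0-56)<5)&(abs(q[:,1])<14)&(q[:,0]>25)&(q[:,0]<88)
    a,b=np.polyfit(q[m,0]-55,q[m,1],1);print("rail dy@55",round(b,2),"slope",round(a,4),m.sum(),"z",np.round(np.median(z[m]),1));return b,a
s=read_state();c=dict(np.load("wl.npz"));rail(c,31,s)
p=s["eef_pos"];movel((p[0],p[1],156),max_speed=150);show("lift")
Y=R(.0648+np.pi);movep((445.8,-62.5,156),Y);s=show("over")
c=snap("wrist","wo");rail(c,156-29,s)
cv2.imwrite("pics/to.png",cv2.resize(snap("top","to_")["image"][150:260,300:460],(800,550)))
E
```

```text
rail dy@55 0.22 slope -0.0016 5004 z 86.9
lift 24.6 [ 430.1 -329.5  155.2] ft [ 0.4 -0.7 -3.8] gap 11.0 gf 58.4
over 25.7 [445.8 -63.6 155.7] ft [ 1.6 -0.8 -3.5] gap 11.2 gf 58.4
rail dy@55 0.67 slope -0.0013 5055 z 182.7
```

View pics/wo.png

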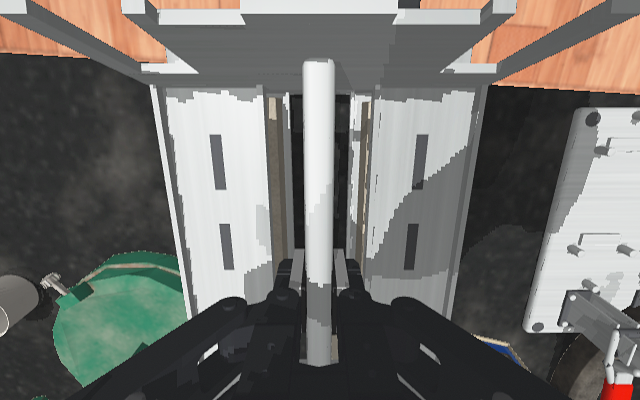

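```bash
python3 - <<'E'
from h import *
x,y=445.8,-62.8
wait(.3);movel((x,y,112),max_speed=80,guard=10);show("112")
print(movel((x,y,105),max_speed=20,guard=8));show("105")
print(movel((x,y,98.5),max_speed=15,guard=8));show("down");wait(.3);show("")
c=snap("wrist","ws")
E
```

```text
112 26.8 [445.9 -62.8 112.2] ft [-0.  -0.6 -3.2] gap 10.8 gf 58.4
False
105 27.3 [445.8 -62.8 104.9] ft [ 0.2  0.4 -4.2] gap 11.1 gf 58.4
True
down 27.6 [446.  -62.8 100.3] ft [-2.6  1.1 12.2] gap 10.9 gf 60.9
 27.9 [446.  -62.8 100.3] ft [-2.1 -0.3 11.2] gap 10.8 gf 60.8
```

```bash
python3 - <<'E'
from h import *
open_gripper();s=show("open");p=np.array(s["eef_pos"]);movel(p+[0,0,80],max_speed=150)
movep((500,-125,330),R(3.2064));c=snap("wrist","wst")
carrier(c,(445.8,-62.5),.0648+np.pi,71)
bartop(c,(442,-6),48);bartop(c,(445,-116),48)
movep((455,242,285),R(3.207));c=snap("wrist","wj2");carrier(c,(445.8,-62.5),.0648+np.pi,71);[bartop(c,xy,56) for xy in((436,370),(440,295))];show()
E
```

```text
open 28.7 [445.5 -62.8  99.9] ft [0.2 0.5 1. ] gap 85.1 gf 0.0
carrier [446.6 -62.7] 3.207 1703 757 484 span 205.3 railz 127.4 rimz [155. 155.] railw [-6.   5.3]Traceback (most recent call last):
  File "<stdin>", line 5, in <module>
  File "h.py", line 35, in bartop
    i=1+np.argmax(st[1:,4]);q=P[lab==i][:,:2].astype(np.float32)
        ~~~~~~~~~^^^^^^^^^^
    return _wrapfunc(a, 'argmax', axis=axis, out=out, **kwds)
    return bound(*args, **kwds)
ValueError: attempt to get argmax of an empty sequence
```

View pics/wst.png

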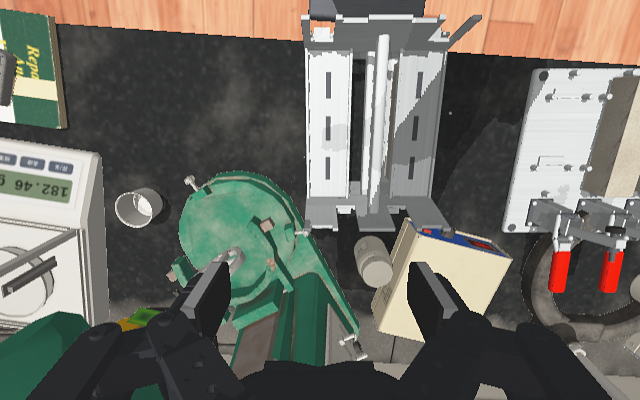

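```bash
cat >> h.py <<'E'
def pick_bar(xy,A,off):
    n=np.array([-np.sin(A),np.cos(A),0]);p=np.append(xy,34)+off*n
    movep(p+[0,0,70],R(np.pi+A));hit=movel(p,max_speed=120,guard=15);show(f"at bar {hit}")
    clamp();s=show("clamp");p=np.array(s["eef_pos"]);movel(p+[0,0,15],max_speed=80);movel(p+[0,0,160],max_speed=250);show("lift")
    return p[2]
E
python3 - <<'E'
from h import *
movep((455,242,285),R(3.207));c=snap("wrist","wj2");[bartop(c,xy,56) for xy in((436,370),)];b,A=bartop(c,(440,295),56)
z=pick_bar(b,.065,-4)
place_bar((446.2,-62.6),.0648,1,z-8+71,out=3.5)
movep((500,-125,330),R(3.2064));c=snap("wrist","ws2")
carrier(c,(445.8,-62.5),.0648+np.pi,71);bartop(c,(442,-6),119);show()
E
```

```text
bar 435.6 369.9 size 159.9 40.7 ang 0.066 4483
bar 440.5 295.2 size 159.9 40.1 ang 0.0646 4295
at bar False 33.1 [441.2 291.4  34.8] ft [-0.4 -0.2  0.8] gap 85.4 gf 0.0
clamp 33.6 [441.2 292.8  35. ] ft [-1.6  5.6 11.7] gap 39.5 gf 59.5
lift 34.7 [440.6 292.2 193.6] ft [ 0.2 -0.2 -6.9] gap 38.9 gf 62.8
above 35.8 [442.8  -4.1 187.7] ft [ 0.3  0.4 -7. ] gap 38.8 gf 62.7
down True 36.9 [442.1  -5.2  97.9] ft [-3.9  0.2 15.5] gap 38.8 gf 65.4
open 37.4 [441.2  -4.4  97. ] ft [ 0.1  6.2 -3.8] gap 85.2 gf 3.2
up 38.3 [440.8   3.2 207.3] ft [-0.2 -0.3 -1.2] gap 85.4 gf 0.0
carrier [446.8 -66.3] 3.2065 1704 719 418 span 205.4 railz 127.3 rimz [155.  154.9] railw [-5.9  5.3]
bar 441.4 -8.2 size 158.8 40.6 ang 0.0684 5363
 39.1 [ 499.3 -123.5  328.3] ft [-0.6 -0.4 -0.2] gap 85.2 gf 0.0
```

```bash
python3 - <<'E'
from h import *
z=pick_bar((435.6,369.4),.065,0)
place_bar((446.6,-66.3),.0648,-1,z-8+71,out=3.5)
movep((500,-125,330),R(3.2064));c=snap("wrist","ws3")
ctr,ang=carrier(c,(446.6,-64.5),.0648+np.pi,71);bartop(c,(442,-6),119);bartop(c,(448,-117),119);show()
# side view of lower carrier: rims of a (z~82) below b
movep((470,60,330),R(3.2064));c=snap("wrist","ws4");show()
P=cloud(c).reshape(-1,3);e=np.array([np.cos(ang),np.sin(ang)]);n=np.array([-e[1],e[0]]);q=(P[:,:2]-ctr)@np.c_[e,n]
for lo,hi in((72,79),(14,24),(85,91)):
    m=(P[:,2]>lo)&(P[:,2]<hi)&(abs(q[:,0])<125)&(abs(q[:,1])<95);print(lo,m.sum(),np.round(np.percentile(q[m],[1,99],axis=0),1).tolist() if m.sum() else "")
cv2.imwrite("pics/fin.png",np.hstack([cv2.imread("pics/ws4.png")[:400,:400],cv2.imread("pics/ws3.png")[:400,200:600]]))
E
```

```text
at bar False 41.8 [435.8 369.6  34.5] ft [-0.   0.7 -0.1] gap 85.2 gf 0.0
clamp 42.3 [435.8 369.5  34.7] ft [-1.7 -2.1  9.1] gap 39.2 gf 60.5
lift 43.4 [435.4 368.8 193.3] ft [-0.2  1.  -5.2] gap 39.2 gf 61.0
above 45.2 [ 450.8 -122.8  187.6] ft [ 0.8  0.2 -4.7] gap 38.8 gf 61.0
down True 46.2 [ 449.9 -123.6   97.6] ft [-3.4 -0.2 13. ] gap 39.0 gf 63.4
open 46.8 [ 449.2 -123.8   96.8] ft [ 0.2 -3.9 -1.6] gap 85.5 gf 2.2
up 47.6 [ 449.7 -131.6  207.1] ft [-0.4  0.8  0.4] gap 85.3 gf 0.0
carrier [446.4 -61.7] 3.2031 1697 725 436 span 205.4 railz 127.3 rimz [155. 155.] railw [-5.9  5.3]
bar 441.9 -3.6 size 159.1 40.7 ang 0.0629 5342
bar 448.8 -118.1 size 160.0 40.1 ang 0.0626 5272
 48.2 [ 499.4 -124.9  328.6] ft [-0.1  0.1 -0. ] gap 85.5 gf 0.0
 49.1 [470.   59.1 329.4] ft [ 0.1 -0.   0.4] gap 85.6 gf 0.0
72 463 [[-88.2, -81.8], [104.8, 79.8]]
14 311 [[-90.8, -81.1], [90.8, 46.4]]
85 1849 [[-108.0, -81.7], [107.6, 76.8]]
```

View pics/fin.png

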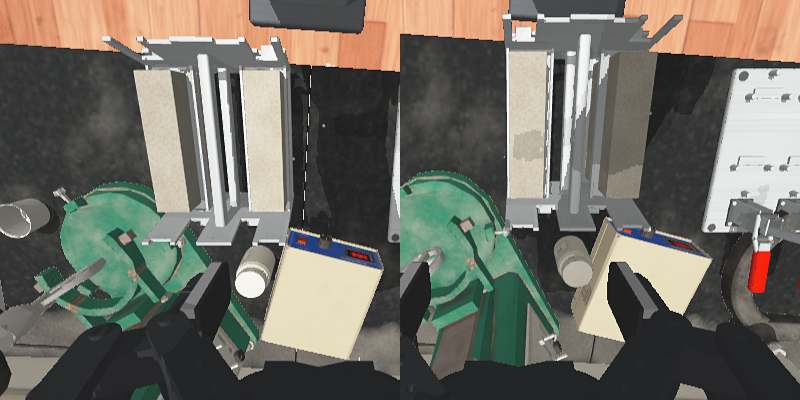

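```bash
python3 - <<'E'
from h import *
ctr=np.array([446.4,-61.7]);ang=3.2031-np.pi;e=np.array([np.cos(ang),np.sin(ang)]);n=np.array([-e[1],e[0]])
for f in("ws3","ws4"):
    P=cloud(dict(np.load(f+".npz"))).reshape(-1,3);q=(P[:,:2]-ctr)@np.c_[e,n]
    for nm,z,w in(("a rail",56,30),("b rail",127,15)):
        m=(abs(P[:,2]-z)<3)&(abs(q[:,1])<w)&(abs(q[:,0])<75)
        print(f,nm,m.sum(),np.round(np.percentile(q[m,1],[2,50,98]),1) if m.any() else "")
    for s in(1,-1):
        m=(abs(P[:,2]-48)<5)&(s*q[:,1]>15)&(s*q[:,1]<60)&(abs(q[:,0])<75)
        if m.any():print(f,"lower bar",s,m.sum(),np.round(np.percentile(P[m,2],[10,50,90]),1),np.round(np.percentile(s*q[m,1],2),1))
E
```

```text
ws3 a rail 1032 [-6.9 -1.6  4.2]
ws3 b rail 1538 [-5.2  0.1  6.2]
ws4 a rail 1028 [-6.3 -0.2  5. ]
ws4 b rail 1471 [-4.3  1.8  6.8]
ws4 lower bar -1 284 [44.1 47.3 49. ] 34.2
```

```bash
python3 -c "
from workcell import *
wait(.5);print(finish_job(),read_state()['time'])"
```

```text
the job is handed in; nothing more can be done
the job is handed in; nothing more can be done
```

The job is handed in: all three clamps are open, and carrier_b stands level on carrier_a, turned end for end, within about 2 mm of centred. All four bars lie in their own bays. The last camera readings agreed with this, but no pass/fail verdict was returned.

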